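Run the mozzarella shredder on its hold-to-run key

ROBOT

A 6-joint arm with a two-finger parallel gripper is mounted at the origin on the work surface. World frame = base frame: x ahead of the robot, y to its left, z up, the work surface at z = 0. Lengths are in m, angles in rad, forces in N, time in s.
With the tool pointing down it reaches from about 0.35 to 0.775 m from the base axis. Payload 7.3 kg.
Tool frame: the origin (TCP) lies at the very end of the fingers, on their centre line; the grasp point (between the pads) lies robot.pinch_z behind it (robot.pinch_z is the distance from the TCP to the grasp point, in m); y points along the fingers, z is the direction in which the jaws open and shut, and the axes are right-handed (so a half turn about y gives the same grasp; the last joint's range is limited). The gripper opens to 92 mm and grips with 3 to 60 N. Pads are 19 mm wide; open, the fingers measure 130 mm over their backs; the gripper's body (75 mm by 190 mm) begins 47 mm behind the grasp point.
Start: joints at [-0.146, 0.342, 1.524, -0, 1.275, -0.146], TCP at [0.525, 0, 0.227] pointing down, gripper open.
Joint ranges: [-2.53, 2.53], [-0.77, 2.02], [0.04, 2.7], [-1, 4.14], [0.28, 2.66], [-3.11, 3.11]. Speed limits (rad/s): [2.57, 2.57, 3.14, 3.14, 3.14, 3.14].

INTERFACE

Orientations are given as [roll, pitch, yaw] about the fixed x, y, z axes, in that order (R = Rz(yaw) Ry(pitch) Rx(roll)).
In Python, from cell import status, viewer, robot gives the robot as it stands. The module is installed in compiled form; this text tells all that it offers.
- The arm moves only by the shell command python3 -m pendant 'ROWS' [FORCE]. ROWS is JSON, a list that holds one entry, the list of rows, each a list of 7 numbers: the shift along the tool's x, y, z in cm, then the turn, a rotation vector about the tool's x, y, z in rad, then the finger opening in cm, from 0 to 9.18. A call has 1 to 20 rows; each row is the pose to reach, as a shift and turn from the pose commanded when the call began, along the tool's axes at that moment; what a row does not reach only later rows make up. A row lasts 1/10 s, in which the tool goes at most 50 mm and 8.59 degrees, less where a joint would pass 70% of its speed; a pose out of reach is approached as far as the arm can. A call with a gripper value outside its range is refused whole. The fingers move at their own pace and stop on an object; FORCE is the grip in N (left out, the last holds). Time passes only in rows, so rows that repeat a pose let the fingers close. It gives the time, the measured TCP pose, the force and the opening at its end, in the units of the state.
- status.observe(): the state, without advancing time (a new reading comes with each control period).
- viewer.read_camera(name): name is "scene" or "side" or "wrist"; returns a dict with "image" (400x640x3 uint8, red, green, blue), "range_z" (400x640 float32, m along the optical axis (not along the pixel's ray), 0 where there is no reading), "fx", "fy", "cx", "cy" (pixels), "camera_from_world" (4x4, takes a point from world to camera coordinates). Camera axes: x right, y up, looking along -z (the intrinsics and any distortion apply to the point x, -y, -z); pixel columns grow to the right and rows downward; lengths in m; the calibration is good to about 2 mm. The wrist camera is an equidistant fisheye: a pixel r from the principal point sees the ray r / f radians off the axis. A picture is of the moment at which its call begins.
- robot.hand_in(): hands the job in, once; it reports no verdict.
The state is a dict: "time": time; "qpos": joint angles; "qvel": joint speeds; "joint_efforts": joint torques, N m; "tool_pos": TCP position; "tool_rot": TCP orientation; "contact_force": force on the tool from outside, world axes, zero at the start; "torque": the same for the moment, N m; "opening": finger opening in m.
Only numpy, scipy, OpenCV 4.12 (cv2) and the standard library are available. Lean on these libraries where they do the work, as an engineer would, in place of code of your own. Each camera call takes 0.05 s, during which the arm holds its last target. There are 200 camera calls.

TASK

Run the mozzarella shredder on its hold-to-run key switch: take the red key out of the key rack, put it into the keyway on top of the control box and work it past the sticky pins (a little jiggling helps) until it is fully home, its collar flush, before you turn it. Then turn it a quarter clockwise against the return spring to the green mark and finish while still gripping it there, because the machine runs only as long as the key is held. Leave the blue and black keys in the rack and everything else on the bench where it stands.

Things in the scene. Friction and masses are not known exactly. Their poses are not given: they have to be found in the camera images.
- red_key: Key with red bow, upright in a rack slot. Origin: centre of its collar's underside; z up to the bow, x along the width of blade and bow, y through their thickness. Steel collar 22 mm across, z 0 to 4 mm; neck 14 x 8, z 4 to 10. Blade below: 10 (x) x 4 (y) mm, 28 long, rounded nose. Fits either way round (half turn about z). 28 to 49 g.
- red_key_bow (a point): Middle of the red key's flat plastic bow, 28 mm above the key's origin (same axes): bow 30 mm wide (x), 10 mm thick (y), 36 mm tall (z). The place to grip, from above, across the thickness.
- blue_key: Key of the same make with a blue bow, standing in another slot of the rack. Leave it there.
- black_key: Key of the same make with a black bow, standing in another slot of the rack. Leave it there.
- key_rack: Fixed white plastic block on a thin steel foot, 160 (x) x 60 (y) x 45 mm tall; origin at the centre of its underside. Three upright slots 12 x 6 mm, 34 mm deep, in a row at x = -50, 0, +50 mm, long side along x. The keys' collars rest on its top, their x along the rack's x.
- keyway (a point): Centre of the keyway's mouth in the face of the brass key cylinder, 120 mm above the bench, facing up, in a chrome ring 37 mm across. z up, x along the slot's long side (turns with the cylinder). Slot 11.6 (x) x 5.6 (y) mm, 31 deep; a 45 degree funnel widens the mouth to 16.6 x 10.6. Key fully home: its origin is here, collar on the face, x along this x either way round.
- pins (a point): Middle of the slot at the second of four sprung, sticky steel pins that stand 2.8 mm out from its short sides, left and right by turns, 9, 14, 19 and 24 mm below the face. From about 7 mm of blade depth on they resist a straight push with some 5 to 18 N; small turns of about 0.1 rad to and fro while pushing make it a quarter to a third easier.
- switch (a joint): Turn of the key cylinder, rad: 0 = off (slot points to the white mark), growing clockwise seen from above; green run mark at a quarter turn, hard stop at 1.65. A spring turns it back: 0.04 N m at 0, 0.15 N m at the stop. The blade has up to 0.2 rad of play in the slot, so the key turns that much further than the cylinder.
- shredder: Fixed shredder, white and steel. Origin on the bench right below the keyway, x away from its front. Control box x +-75, y -60 to 105 mm, top 108 mm above the bench; red stop button 74 mm to +y of the keyway, 135 mm high. Motor, hopper (up to 0.35 m high) and lever follow at y 105 to 475; chute and catch pan at x -50 to -281, y 300 to 480.
- tomato_can: Can, 100 mm across, 117 mm tall; origin under its centre. Bystander.
- deli_tub: Lidded cream-coloured tub, 118 mm across at the lid, 103 mm tall; origin under its centre. Bystander.
- mustard_jar: Squat yellow jar with a red cap, 72 mm across, 85 mm tall; origin under its centre. Bystander.
- cheese_block: Cream-coloured cheese loaf with a paper band, 200 x 85 x 75 mm; origin under its centre. Bystander.
- dough_scraper: Flat steel scraper with a dark wooden grip, 115 x 150 mm, 20 mm high; origin under it near its middle. Bystander.
There are look-alikes about, which are no part of the job. Of the things shaped like the key_rack, the white one is meant.

How it is judged:
By the outcome, as a careful person would: the job done as asked, in the order asked, and still so for the second after the job is handed in, while the arm keeps its last pose, push and grip.
It also fails if it takes over 48 s, if anything falls off the work surface, if the arm or the gripper's body presses on something with over 40 N, if the wrist force passes 120 N, or if a joint passes its speed limit or range.

## Working session

There is one attempt and no reset: what is moved stays moved. The work goes in short steps, Python scripts to look and compute and a shell command to move; the robot and the scene stay as the last step left them, time stands still between calls to the robot, and variables do not carry over. Pictures are saved under pics/ and viewed, about 8 in all and at most 12, crops included, and the job is handed in when it is done.

```bash
mkdir -p pics
cat > h.py <<'E'
import numpy as np, cv2
from cell import status, viewer, robot
def cam(n):
    d=viewer.read_camera(n); return d
def save(d,name,crop=None,scale=1):
    im=d["image"][:,:,::-1]
    if crop: im=im[crop[1]:crop[3],crop[0]:crop[2]]
    cv2.imwrite("pics/"+name,cv2.resize(im,None,fx=scale,fy=scale,interpolation=cv2.INTER_CUBIC))
def ray(d,u,v,fish=False):
    x=(u-d["cx"])/d["fx"]; y=(v-d["cy"])/d["fy"]
    if fish:
        r=np.hypot(x,y); s=np.sin(r)/r if r>1e-9 else 1; c=np.array([x*s,-y*s,-np.cos(r)])
    else: c=np.array([x,-y,-1.])
    M=np.linalg.inv(d["camera_from_world"]); return M[:3,3],M[:3,:3]@c
def onz(d,u,v,z,fish=False):
    o,r=ray(d,u,v,fish); return o+r*(z-o[2])/r[2]
def pt(d,u,v):
    o,r=ray(d,u,v); return o+r*d["range_z"][int(v),int(u)]
E
python3 - <<'E'
from h import *
print(status.observe(), robot.pinch_z)
for n in("scene","side","wrist"):
    d=cam(n); save(d,n+"0.png"); np.save(n+"0.npy",d,allow_pickle=True); print(n,[d[k] for k in("fx","fy","cx","cy")],np.linalg.inv(d["camera_from_world"]).round(3).tolist())
E
```

```text
{'time': 0.0, 'qpos': array([-1.45975232e-01,  3.42706560e-01,  1.52502180e+00,  1.47621486e-05,
        1.27538166e+00, -1.45994602e-01]), 'qvel': array([ 6.04769526e-05,  1.51090616e-03, -2.47358103e-03, -1.17254553e-03,
        6.55266649e-05,  2.63329710e-04]), 'joint_efforts': array([ 7.61924657e-04, -4.31245601e+01, -2.44219762e+01,  7.17750052e-02,
        5.59406646e-02, -1.04314388e-04]), 'tool_pos': array([5.24596143e-01, 9.91778298e-05, 2.26051679e-01]), 'tool_rot': array([-1.57229549e+00,  2.34706026e-04, -1.57078144e+00]), 'contact_force': array([-0.96295903, -0.02716977,  0.04709346]), 'torque': array([ 0.00732489, -0.00586126, -0.00116233]), 'opening': 0.0919599055221405} 0.0188
scene [389.20229409000234, 389.20229409000234, 322.20108134866103, 196.436455534132] [[-0.329, -0.822, 0.465, 0.89], [0.944, -0.285, 0.163, 0.008], [-0.002, 0.493, 0.87, 0.897], [0.0, 0.0, 0.0, 1.0]]
side [369.2131973721131, 369.2131973721131, 319.3966945773782, 197.87544675318185] [[0.762, 0.341, -0.55, -0.017], [-0.647, 0.421, -0.635, -0.67], [0.015, 0.84, 0.542, 0.558], [0.0, 0.0, 0.0, 1.0]]
wrist [309.70691628693146, 309.70691628693146, 321.4558484571149, 202.69234879940507] [[1.0, -0.001, 0.003, 0.525], [0.001, 0.97, 0.243, 0.064], [-0.003, -0.243, 0.97, 0.382], [0.0, 0.0, 0.0, 1.0]]
```

View pics/scene0.png

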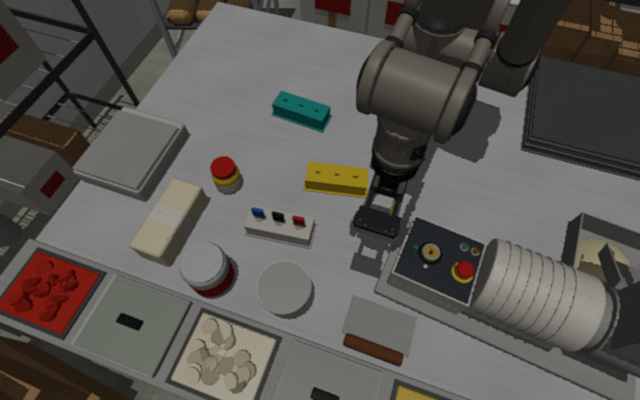

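View pics/wrist0.png

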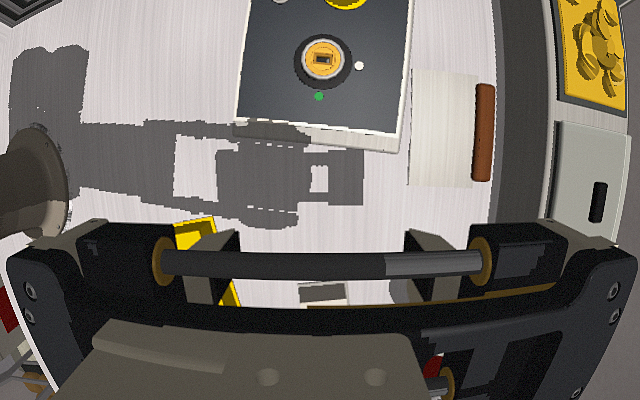

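```bash
cat > m.py <<'E'
from h import *
d=np.load("scene0.npy",allow_pickle=True).item(); s=np.load("side0.npy",allow_pickle=True).item(); w=np.load("wrist0.npy",allow_pickle=True).item()
save(d,"rackcrop.png",(230,190,330,260),6); 
def bow(d,c,box):
    im=d["image"].astype(int);R,G,B=im[...,0],im[...,1],im[...,2]
    m=(R>120)&(G<70)&(B<70) if c=="r" else (B>80)&(B>R+40)&(B>G+20)
    k=np.zeros_like(m);k[box[1]:box[3],box[0]:box[2]]=1;v,u=np.nonzero(m&k)
    P=np.array([pt(d,a,b) for a,b in zip(u,v)])
    return u.mean(),v.mean(),len(u),P
for c in "rb":
    u,v,n,P=bow(d,c,(240,195,325,245)); top=P[P[:,2]>P[:,2].max()-.006]; print(c,u,v,n,P.min(0).round(3),P.max(0).round(3),np.median(P,0).round(4),"top",len(top),top.mean(0).round(4), onz(d,u,v,.08).round(4))
im=w["image"].astype(int)
brass=((im[...,0]>170)&(im[...,2]<110)&(im[...,1]>100)); brass[:, :290]=0;brass[:,355:]=0;brass[:35]=0;brass[95:]=0
v,u=np.nonzero(brass);(c,r)=cv2.minEnclosingCircle(np.c_[u,v].astype(np.float32));print("brass",c,r,onz(w,*c,.12,True).round(4))
dark=(im.sum(2)<330);dark[:53]=0;dark[70:]=0;dark[:,:311]=0;dark[:,335:]=0
v,u=np.nonzero(dark);print("slot",u.mean(),v.mean(),len(u),onz(w,u.mean(),v.mean(),.12,True).round(4))
for n,p in(("white",(359,66)),("green",(319,97))):print(n,onz(w,*p,.108,True).round(4))
save(w,"key0.png",(282,20,372,110),6)
E
python3 m.py
```

```text
r 298.0 217.55555555555554 9 [ 0.528 -0.187  0.09 ] [ 0.532 -0.169  0.094] [ 0.5296 -0.1778  0.091 ] top 9 [ 0.5301 -0.178   0.0914] [ 0.525  -0.1807  0.08  ]
b 256.6774193548387 209.5483870967742 31 [ 0.537 -0.288  0.087] [ 0.546 -0.264  0.094] [ 0.5421 -0.2764  0.091 ] top 29 [ 0.5419 -0.2767  0.0911] [ 0.5373 -0.2807  0.08  ]
brass (322.5, 58.0) 17.614013671875 [0.5247 0.123  0.12  ]
slot 323.198347107438 58.46280991735537 121 [0.5252 0.1226 0.12  ]
white [0.5567 0.1189 0.108 ]
green [0.5216 0.0902 0.108 ]
```

View pics/rackcrop.png

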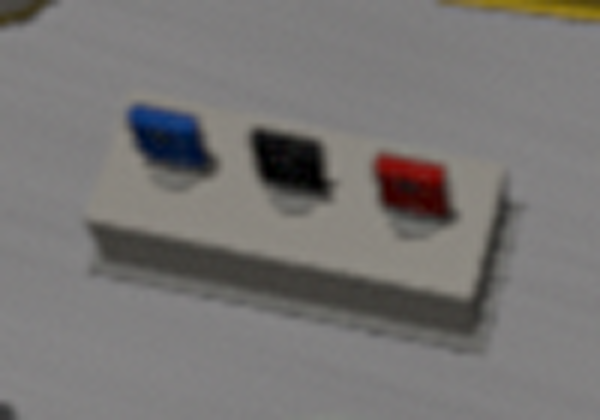

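View pics/key0.png

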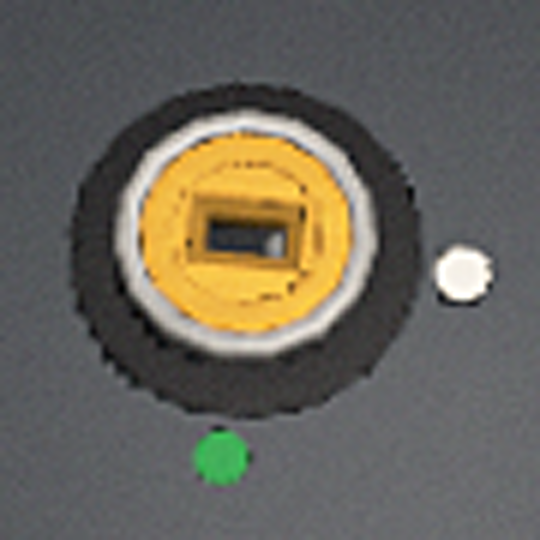

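White rack at (280,225) holds the keys, and red bow at (299,221) is the target. It could be confused with the blue key (258,213), black key (278,216), the teal rack (301,110), the yellow rack (337,179), the mustard's red cap (223,168) and the red stop button (464,270). The crop shows the red bow at the end of the white rack. The keyway at (323,58) has its slot roughly along +x toward the white mark, with green on the −y side.

```bash
python3 -m pendant '[[[17.8,5.6,0.5,0,-0.12,0,5],[17.8,5.6,0.5,0,-0.12,0,5],[17.8,5.6,0.5,0,-0.12,0,5],[17.8,5.6,0.5,0,-0.12,0,5],[17.8,5.6,0.5,0,-0.12,0,5],[17.8,5.6,0.5,0,-0.12,0,5],[17.8,5.6,0.5,0,-0.12,0,5],[17.8,5.6,0.5,0,-0.12,0,5]]]' 60
cat > w.py <<'E'
from h import *; import sys
d=cam("wrist"); np.save("wrist1.npy",d,allow_pickle=True); save(d,sys.argv[1])
im=d["image"].astype(int); hsv=cv2.cvtColor(d["image"],cv2.COLOR_RGB2HSV)
m=(((hsv[...,0]<8)|(hsv[...,0]>172))&(hsv[...,1]>170)&(hsv[...,2]>70)).astype(np.uint8)
n,l,st,c=cv2.connectedComponentsWithStats(m)
for i in range(1,n):
    if st[i,4]>60:
        v,u=np.nonzero(l==i); print(st[i],cv2.minAreaRect(np.c_[u,v].astype(np.float32)),onz(d,*c[i],.091,True).round(4))
o=status.observe();print(o["tool_pos"].round(4),o["tool_rot"].round(4),o["contact_force"].round(2))
E
python3 w.py w1.png
```

```text
time: 0.95
tool_pos: [0.5303, -0.1767, 0.1713]
tool_rot: [-1.57, -0.0, -1.449]
contact_force: [-0.0, 0.3, -0.2]
opening: 0.0501
[314 185  12  42 421] ((319.5, 205.5), (41.0, 11.0), 90.0) [ 0.5282 -0.1751  0.091 ]
[ 0.5303 -0.1768  0.1713] [-1.5700e+00 -3.0000e-04 -1.4491e+00] [ 0.78 -0.03 -0.05]
```

View pics/w1.png

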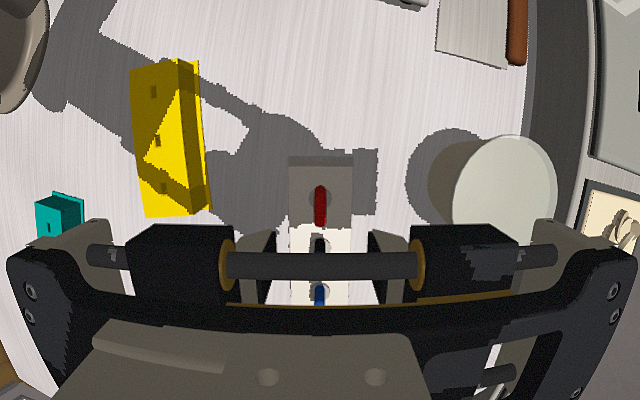

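The wrist view shows the red bow centred between the fingers at (320,205) and aligned with them, black behind it at (320,245) and blue at (320,293). Descend and grip.

```bash
python3 -m pendant '[[[0,4,-0.1,0,0,0,5],[0,8,-0.1,0,0,0,5],[0,10.5,-0.1,0,0,0,5],[0,11.7,-0.1,0,0,0,5],[0,11.7,-0.1,0,0,0,5],[0,11.7,-0.1,0,0,0,5],[0,11.7,-0.1,0,0,0,2],[0,11.7,-0.1,0,0,0,0.5],[0,11.7,-0.1,0,0,0,0.5],[0,11.7,-0.1,0,0,0,0.5],[0,11.7,-0.1,0,0,0,0.5],[0,11.7,-0.1,0,0,0,0.5],[0,11.7,-0.1,0,0,0,0.5],[0,11.7,-0.1,0,0,0,0.5]]]' 60
python3 -c "
from h import *
o=status.observe();print(o)"
```

```text
time: 2.4
tool_pos: [0.5291, -0.1781, 0.0538]
tool_rot: [-1.571, -0.0, -1.451]
contact_force: [-0.4, -0.0, 1.4]
opening: 0.0099
{'time': 2.4, 'qpos': array([-4.62079748e-01,  5.92952111e-01,  1.64264278e+00,  1.38894899e-05,
        9.05788633e-01, -5.82042248e-01]), 'qvel': array([-0.00115722,  0.0004085 , -0.00070045,  0.00206481,  0.00101125,
       -0.0018644 ]), 'joint_efforts': array([ 3.96278012e-02, -4.90932584e+01, -1.86134434e+01,  7.28293299e-02,
       -4.19156521e-02, -7.18860269e-05]), 'tool_pos': array([ 0.52907749, -0.17814778,  0.05383506]), 'tool_rot': array([-1.57061562e+00, -1.05832903e-04, -1.45084241e+00]), 'contact_force': array([-0.38327759, -0.00742818,  1.35052723]), 'torque': array([-0.00323833,  0.07375553,  0.03757105]), 'opening': 0.009924005168659858}
```

```bash
python3 -m pendant '[[[0,-1,0,0,0,0,0.5],[0,-2.5,0,0,0,0,0.5],[0,-4,0,0,0,0,0.5],[0,-8,0,0,0,0,0.5],[0,-12,0,0,0,0,0.5],[0,-14.6,0,0,0,0,0.5],[-5,-14.6,1.5,0,-0.13,0,0.5],[-10,-14.6,3,0,-0.27,0,0.5],[-15,-14.6,4.5,0,-0.4,0,0.5],[-20,-14.6,6,0,-0.54,0,0.5],[-24,-14.6,7.5,0,-0.67,0,0.5],[-27,-14.6,8.4,0,-0.8,0,0.5],[-27,-14.6,8.4,0,-0.94,0,0.5],[-27,-14.6,8.4,0,-1.07,0,0.5],[-27,-14.6,8.4,0,-1.21,0,0.5],[-27,-14.6,8.4,0,-1.34,0,0.5],[-27,-14.6,8.4,0,-1.34,0,0.5],[-27,-14.6,8.4,0,-1.34,0,0.5],[-27,-14.6,8.4,0,-1.34,0,0.5]]]' 60
python3 w.py w2.png
```

```text
time: 4.3
tool_pos: [0.5801, 0.1, 0.1999]
tool_rot: [-1.571, -0.0, -0.113]
contact_force: [-0.8, -0.0, -1.4]
opening: 0.01
[ 418  133   43   47 1570] ((439.0, 156.0), (46.0, 42.0), 90.0) [0.5492 0.2086 0.091 ]
[311 226  22  27 503] ((321.5, 239.0), (26.0, 21.0), 90.0) [0.6162 0.0947 0.091 ]
[311 281  22  24 472] ((321.5, 292.5), (23.0, 21.0), 90.0) [0.67   0.0886 0.091 ]
[  0 344  43  53 989] ((21.0, 370.0), (42.0, 52.0), 0.0) [ 0.8932 -0.6317  0.091 ]
[0.5801 0.1    0.1999] [-1.5708e+00 -2.0000e-04 -1.1290e-01] [-0.14  0.21 -0.92]
```

View pics/w2.png

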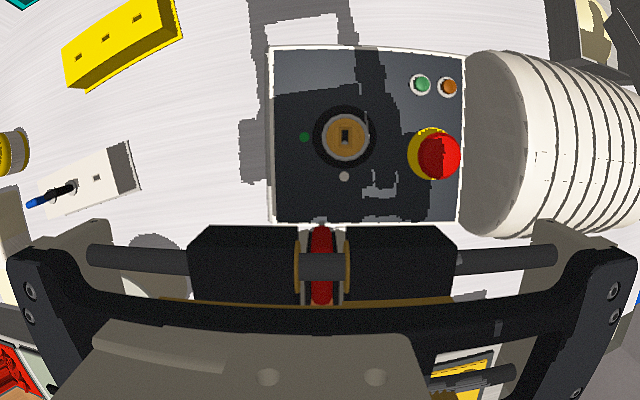

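The wrist view shows the red key held at (321,240), the keyway at (345,137) and the stop button at (438,155). The blue and black keys are still in the rack. Measure the slot.

Run:
```python
from h import *
w=np.load("wrist1.npy",allow_pickle=True).item(); im=w["image"].astype(int)
save(w,"key2.png",(300,95,390,185),6)
R=np.linalg.inv(w["camera_from_world"]);print(R.round(3).tolist())
# rectify top-down map of the plane z=.12, 0.25 mm/px
N=280; g=(np.arange(N)-N/2)*.25e-3; X,Y=np.meshgrid(.525+g,.1225-g)
P=np.stack([X,Y,np.full_like(X,.12),np.ones_like(X)],-1)@w["camera_from_world"].T
r=np.hypot(P[...,0],P[...,1]);th=np.arctan2(r,-P[...,2]);u=w["cx"]+w["fx"]*th*P[...,0]/r;v=w["cy"]-w["fy"]*th*P[...,1]/r
o=cv2.remap(w["image"],u.astype(np.float32),v.astype(np.float32),cv2.INTER_CUBIC)
cv2.imwrite("pics/top.png",cv2.resize(o[:,:,::-1],None,fx=2,fy=2))
h=cv2.cvtColor(o,cv2.COLOR_RGB2HSV)
def wp(c): return (.525+(c[0]-N/2)*.25e-3, .1225-(c[1]-N/2)*.25e-3)
brass=((h[...,0]>8)&(h[...,0]<30)&(h[...,1]>110)&(h[...,2]>60)).astype(np.uint8)
n,l,st,c=cv2.connectedComponentsWithStats(brass);i=1+st[1:,4].argmax();print(st[i])
b=(l==i).astype(np.uint8);cs,_=cv2.findContours(b,cv2.RETR_EXTERNAL,cv2.CHAIN_APPROX_NONE);cc=max(cs,key=len)
e=cv2.fitEllipse(cc);print("brass",e,wp(e[0]))
dk=((h[...,2]<60)|(h[...,1]<90)).astype(np.uint8);k=np.zeros_like(dk);cv2.circle(k,(int(e[0][0]),int(e[0][1])),35,1,-1)
n,l,st,c=cv2.connectedComponentsWithStats(dk&k);i=1+st[1:,4].argmax();v,u=np.nonzero(l==i);q=cv2.minAreaRect(np.c_[u,v].astype(np.float32));print("slot",st[i],q,wp(q[0]))
```

```text
[[0.113, -0.964, -0.241, 0.515], [0.994, 0.109, 0.027, 0.106], [-0.0, -0.242, 0.97, 0.356], [0.0, 0.0, 0.0, 1.0]]
[  80   79  119  118 9993]
brass ((138.54672241210938, 137.65711975097656), (116.5799331665039, 116.82086181640625), 154.00259399414062) (0.5246366806030274, 0.12308572006225586)
slot [116 128  45  25 837] ((137.6077117919922, 139.63848876953125), (44.528465270996094, 20.217662811279297), 7.125016689300537) (0.5244019279479981, 0.12259037780761718)
```

View pics/top.png

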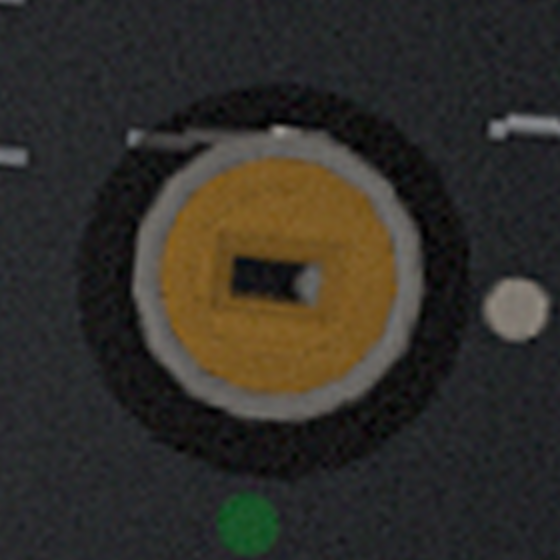

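Both wrist views agree: keyway at (0.5246, 0.123), slot angle −0.12. Move the blade tip about 10 mm above it and check from the side.

```bash
python3 -m pendant '[[[-2,0,0.6,0,0,0,0.5],[-4.5,0,1.3,0,-0.01,0,0.5],[-5.8,0.5,1.66,0,-0.01,0,0.5],[-5.8,2,1.66,0,-0.01,0,0.5],[-5.8,3.3,1.66,0,-0.01,0,0.5],[-5.8,3.3,1.66,0,-0.01,0,0.5],[-5.8,3.3,1.66,0,-0.01,0,0.5],[-5.8,3.3,1.66,0,-0.01,0,0.5]]]' 60
cat > s.py <<'E'
from h import *; import sys
t=sys.argv[1]; tiles=[]; o=status.observe(); tp=o["tool_pos"]; print(tp.round(4),o["tool_rot"].round(4),o["contact_force"].round(2))
for n in("side","scene"):
    d=cam(n); np.save(n+t+".npy",d,allow_pickle=True)
    def pj(p): q=d["camera_from_world"]@np.r_[p,1]; return np.array([d["cx"]-d["fx"]*q[0]/q[2],d["cy"]+d["fy"]*q[1]/q[2]])
    k=pj([.5246,.123,.12]); print(n,"keyway",k,"tcp",pj(tp),"tip",pj(tp-[0,0,.037]),"1cm x",pj([.5346,.123,.12])-k)
    a=(k-[30,40]).astype(int); im=d["image"][a[1]:a[1]+60,a[0]:a[0]+60,::-1]; print(a); tiles.append(cv2.resize(im,None,fx=6.5,fy=6.5,interpolation=cv2.INTER_CUBIC))
cv2.imwrite("pics/s%s.png"%t,np.hstack(tiles))
E
python3 s.py 1
```

```text
time: 5.15
tool_pos: [0.5248, 0.1229, 0.1675]
tool_rot: [-1.571, -0.001, -0.101]
contact_force: [-0.3, 0.1, -1.7]
opening: 0.0098
[0.5248 0.1229 0.1675] [-1.5705e+00 -1.3000e-03 -1.0130e-01] [-0.3   0.09 -1.68]
side keyway [281.22853606 144.48945306] tcp [280.59689731 128.57601176] tip [281.15627531 141.0298803 ] 1cm x [ 2.89425572 -0.92556948]
[251 104]
scene keyway [430.51707148 251.00786009] tcp [436.1163705  242.36351311] tip [431.66149602 249.23913509] 1cm x [-0.9418933   4.19785059]
[400 211]
```

View pics/s1.png

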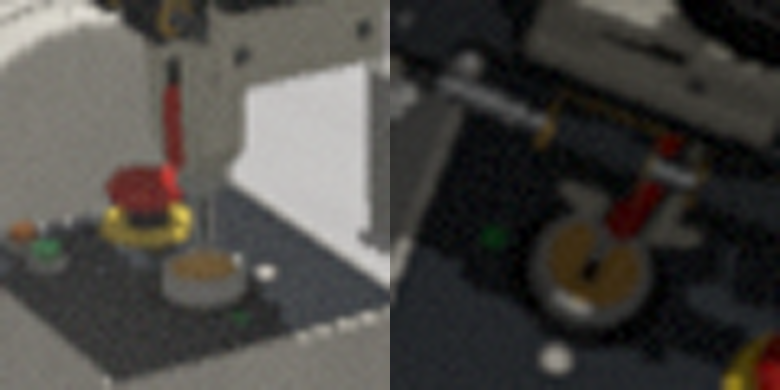

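The side view shows the blade at (208,225) poised just over the brass face at (203,267). The scene view agrees. Fix yaw by 0.02 and descend, feeling for contact.

```bash
python3 -m pendant '[[[0,0.5,0,0,0.02,0,0.5],[0,1,0,0,0.02,0,0.5],[0,1.2,0,0,0.02,0,0.5],[0,1.3,0,0,0.02,0,0.5],[0,1.3,0,0,0.02,0,0.5]]]' 60
python3 -m pendant '[[[0,0.1,0,0,0,0,0.5],[0,0.2,0,0,0,0,0.5],[0,0.3,0,0,0,0,0.5],[0,0.3,0,0,0,0,0.5]]]' 60
python3 -c "
from h import *
o=status.observe();print(o['tool_pos'],o['tool_rot'],o['contact_force'],o['torque'])"
```

```text
time: 5.75
tool_pos: [0.5242, 0.1231, 0.1536]
tool_rot: [-1.571, 0.0, -0.121]
contact_force: [-0.2, 0.6, 1.3]
opening: 0.0096
time: 6.15
tool_pos: [0.5245, 0.1234, 0.1508]
tool_rot: [-1.57, -0.001, -0.121]
contact_force: [1.8, 3.9, 0.4]
opening: 0.0097
[0.52454959 0.12339915 0.1508011 ] [-1.56986868e+00 -7.23482164e-04 -1.20786567e-01] [1.78825339 3.94290223 0.35483956] [ 0.91150912 -0.23735627 -0.0655012 ]
```

```bash
python3 -m pendant '[[[0.03,0,0.06,0,0,0,0.5],[0.03,0.1,0.06,0,0,0,0.5],[0.03,0.2,0.06,0,0,0,0.5],[0.03,0.2,0.06,0,0,0,0.5]]]' 60
python3 -c "
from h import *
o=status.observe();print(o['tool_pos'],o['tool_rot'],o['contact_force'],o['torque'])"
```

```text
time: 6.55
tool_pos: [0.5245, 0.1235, 0.1485]
tool_rot: [-1.571, 0.0, -0.121]
contact_force: [0.4, 3.4, 1.0]
opening: 0.0098
[0.52451944 0.12349794 0.14852783] [-1.57080562e+00  3.34866658e-04 -1.20787723e-01] [0.38109442 3.35458394 0.96437888] [ 0.78580311 -0.09933423  0.02038345]
```

```bash
python3 -m pendant '[[[0,0.05,0.05,0,0.1,0,0.5],[0,0.1,0.05,0,0,0,0.5],[0,0.15,0.05,0,-0.1,0,0.5],[0,0.2,0.05,0,0,0,0.5],[0,0.25,0.05,0,0.1,0,0.5],[0,0.3,0.05,0,0,0,0.5],[0,0.35,0.05,0,-0.1,0,0.5],[0,0.4,0.05,0,0,0,0.5],[0,0.45,0.05,0,0.1,0,0.5],[0,0.5,0.05,0,0,0,0.5],[0,0.55,0.05,0,-0.1,0,0.5],[0,0.6,0.05,0,0,0,0.5]]]' 60
python3 -c "
from h import *
o=status.observe();print(o['tool_pos'],o['tool_rot'],o['contact_force'],o['torque'])"
```

```text
time: 7.75
tool_pos: [0.5247, 0.1236, 0.1435]
tool_rot: [-1.572, -0.001, -0.118]
contact_force: [-1.4, 1.7, 6.2]
opening: 0.0096
[0.52474855 0.12360264 0.14347966] [-1.57150706e+00 -6.60717687e-04 -1.17980814e-01] [-1.35717867  1.70483682  6.22677193] [ 0.28618603  0.1885218  -0.02676071]
```

```bash
python3 -m pendant '[[[0,0.06,0.02,0,0.1,0,0.5],[0,0.12,0.02,0,0,0,0.5],[0,0.18,0.02,0,-0.1,0,0.5],[0,0.24,0.02,0,0,0,0.5],[0,0.3,0.02,0,0.1,0,0.5],[0,0.36,0.02,0,0,0,0.5],[0,0.42,0.02,0,-0.1,0,0.5],[0,0.48,0.02,0,0,0,0.5],[0,0.54,0.02,0,0.1,0,0.5],[0,0.6,0.02,0,0,0,0.5],[0,0.66,0.02,0,-0.1,0,0.5],[0,0.72,0.02,0,0,0,0.5],[0,0.78,0.02,0,0.1,0,0.5],[0,0.84,0.02,0,0,0,0.5],[0,0.9,0.02,0,-0.1,0,0.5],[0,0.9,0.02,0,0,0,0.5]]]' 60
python3 -c "
from h import *
o=status.observe();print(o['tool_pos'],o['tool_rot'],o['contact_force'],o['torque'])"
```

```text
time: 9.35
tool_pos: [0.5249, 0.1237, 0.1339]
tool_rot: [-1.572, -0.001, -0.118]
contact_force: [0.3, 0.0, 1.8]
opening: 0.0103
[0.52492793 0.12374686 0.13393211] [-1.57155317e+00 -6.59590564e-04 -1.18055047e-01] [0.27987128 0.03396197 1.7792803 ] [ 0.06685879 -0.04700936  0.00483782]
```

```bash
python3 -m pendant '[[[0,0.06,0,0,0.1,0,0.5],[0,0.12,0,0,0,0,0.5],[0,0.18,0,0,-0.1,0,0.5],[0,0.24,0,0,0,0,0.5],[0,0.3,0,0,0.1,0,0.5],[0,0.36,0,0,0,0,0.5],[0,0.42,0,0,-0.1,0,0.5],[0,0.48,0,0,0,0,0.5],[0,0.52,0,0,0.1,0,0.5],[0,0.55,0,0,0,0,0.5],[0,0.58,0,0,-0.1,0,0.5],[0,0.6,0,0,0,0,0.5]]]' 60
python3 -c "
from h import *
o=status.observe();print(o['tool_pos'],o['tool_rot'],o['contact_force'],o['torque'])"
python3 s.py 2
```

```text
time: 10.55
tool_pos: [0.5252, 0.1239, 0.1287]
tool_rot: [-1.571, -0.002, -0.118]
contact_force: [-2.9, 1.2, 8.7]
opening: 0.0095
[0.52517254 0.12388573 0.12872646] [-1.57111070e+00 -1.56888716e-03 -1.18059309e-01] [-2.91386303  1.22477258  8.71278108] [0.38699024 0.27049414 0.09258663]
[0.5252 0.1239 0.1287] [-1.5711 -0.0016 -0.1181] [-2.91  1.22  8.71]
side keyway [281.22853606 144.48945306] tcp [281.08312889 141.47249917] tip [281.62171561 153.42414061] 1cm x [ 2.89425572 -0.92556948]
[251 104]
scene keyway [430.51707148 251.00786009] tcp [431.87674381 249.83972015] tip [427.75700932 256.16282263] 1cm x [-0.9418933   4.19785059]
[400 211]
```

View pics/s2.png

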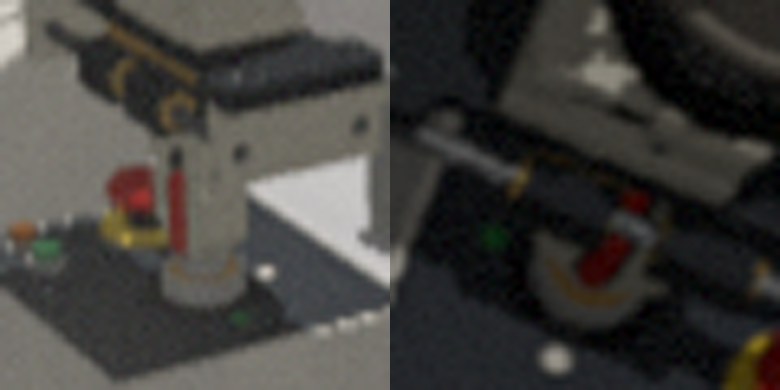

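```bash
python3 -m pendant '[[[-0.02,0.05,0,0,0.1,0,0.5],[-0.04,0.1,0,0,0,0,0.5],[-0.04,0.15,0,0,-0.1,0,0.5],[-0.04,0.15,0,0,0,0,0.5],[-0.04,0.18,0,0,0.1,0,0.5],[-0.04,0.2,0,0,0,0,0.5],[-0.04,0.2,0,0,0,0,0.5]]]' 60
python3 -c "
from h import *
o=status.observe();print(o['tool_pos'],o['tool_rot'],o['contact_force'],o['torque'])"
```

```text
time: 11.35
tool_pos: [0.5253, 0.1239, 0.1286]
tool_rot: [-1.571, -0.004, -0.118]
contact_force: [-5.1, 0.3, 20.6]
opening: 0.0096
[0.52527445 0.12387459 0.12863865] [-1.57093024 -0.00385192 -0.11797121] [-5.0869167   0.3234614  20.61455539] [0.12800054 0.86259402 0.05068593]
```

Firm stop at TCP z = 0.1286, against a predicted 0.129 for home: 20 N and no further travel, so the collar is seated. Ease the push and turn clockwise in stages.

```bash
python3 -m pendant '[[[-0.04,-0.05,0,0,0,0,0.5],[-0.06,-0.1,0,0,0.1,0,0.5],[-0.06,-0.1,0,0,0.2,0,0.5],[-0.06,-0.1,0,0,0.3,0,0.5],[-0.06,-0.1,0,0,0.4,0,0.5],[-0.06,-0.1,0,0,0.5,0,0.5],[-0.06,-0.1,0,0,0.6,0,0.5],[-0.06,-0.1,0,0,0.6,0,0.5]]]' 60
python3 -c "
from h import *
o=status.observe();print(o['tool_pos'],o['tool_rot'],o['contact_force'],o['torque'])"
```

```text
time: 12.15
tool_pos: [0.5249, 0.124, 0.1287]
tool_rot: [-1.569, -0.003, -0.723]
contact_force: [-1.3, 1.4, 13.6]
opening: 0.0098
[0.52488688 0.12397028 0.12870904] [-1.5687339  -0.00312227 -0.72335021] [-1.27614906  1.36999751 13.58816696] [0.23311848 0.2197308  0.06032465]
```

```bash
python3 -m pendant '[[[0,0,0,0,0.1,0,0.5],[0,0,0,0,0.2,0,0.5],[0,0,0,0,0.3,0,0.5],[0,0,0,0,0.4,0,0.5],[0,0,0,0,0.5,0,0.5],[0,0,0,0,0.6,0,0.5],[0,0,0,0,0.6,0,0.5]]]' 60
python3 -c "
from h import *
o=status.observe();print(o['tool_pos'],o['tool_rot'],o['contact_force'],o['torque'])"
```

```text
time: 12.85
tool_pos: [0.5253, 0.1243, 0.1287]
tool_rot: [-1.566, -0.001, -1.323]
contact_force: [0.1, 2.5, 11.7]
opening: 0.0096
[0.52532284 0.1243457  0.12873169] [-1.56616958e+00 -1.01769805e-03 -1.32338707e+00] [ 0.10171928  2.4821406  11.73500879] [0.4934106  0.02180778 0.11038748]
```

```bash
python3 -m pendant '[[[0,0,0,0,0.1,0,0.5],[0,0,0,0,0.2,0,0.5],[0,0,0,0,0.3,0,0.5],[0,0,0,0,0.4,0,0.5],[0,0,0,0,0.5,0,0.5],[0,0,0,0,0.57,0,0.5],[0,0,0,0,0.57,0,0.5],[0,0,0,0,0.57,0,0.5]]]' 60
python3 -c "
from h import *
for i in range(5):
  o=status.observe();print(o['tool_pos'],o['tool_rot'],o['contact_force'],o['torque'][2]); viewer.read_camera('side')"
```

```text
time: 13.65
tool_pos: [0.5253, 0.1243, 0.1287]
tool_rot: [-1.566, 0.002, -1.891]
contact_force: [0.8, 3.0, 12.2]
opening: 0.0096
[0.52534631 0.12433941 0.12873189] [-1.56627708e+00  1.58574364e-03 -1.89050557e+00] [ 0.77044221  2.99242954 12.24502086] 0.1778555667809114
[0.52534076 0.12432306 0.12871623] [-1.56630612e+00  1.58359003e-03 -1.89043963e+00] [ 0.50082356  2.01658133 12.34714587] 0.17845797295372956
[0.52534558 0.12432714 0.12872056] [-1.56630752e+00  1.59916326e-03 -1.89040191e+00] [-0.89062677  3.70701987 11.200944  ] 0.1425970729722367
[0.52532795 0.12432875 0.12870172] [-1.56635316e+00  1.56982644e-03 -1.89041514e+00] [ 1.30851983  2.16342942 11.4418211 ] 0.1146519105376319
[0.5253644  0.12433402 0.128728  ] [-1.56624954e+00  1.61604360e-03 -1.89039711e+00] [ 0.04479295  2.70044309 11.24829125] 0.14281307029099496
```

```bash
cat > t.py <<'E'
from h import *
T=[]
for i in range(8):
  o=status.observe();T.append(np.r_[o['torque'][2],o['contact_force']]); viewer.read_camera('side')
print(o['tool_rot'],np.mean(T,0).round(3),np.std(T,0).round(3))
E
python3 t.py; python3 -m pendant '[[[0,0,0,0,0.03,0,0.5],[0,0,0,0,0.06,0,0.5],[0,0,0,0,0.06,0,0.5]]]' 60; python3 t.py; python3 -m pendant '[[[0,0,0,0,0.03,0,0.5],[0,0,0,0,0.06,0,0.5],[0,0,0,0,0.06,0,0.5]]]' 60; python3 t.py
```

```text
[-1.56629281e+00  1.61526601e-03 -1.89044340e+00] [ 0.151  0.289  2.847 11.648] [0.031 0.287 0.523 0.457]
time: 14.6
tool_pos: [0.5253, 0.1243, 0.1287]
tool_rot: [-1.566, 0.002, -1.951]
contact_force: [-0.6, 3.7, 10.6]
opening: 0.0099
[-1.56641611e+00  1.87281961e-03 -1.95043365e+00] [ 0.133  0.308  2.574 11.14 ] [0.029 0.462 0.653 0.536]
time: 15.3
tool_pos: [0.5254, 0.1244, 0.1287]
tool_rot: [-1.566, 0.002, -2.011]
contact_force: [0.9, 2.8, 10.6]
opening: 0.0096
[-1.56648797  0.00217967 -2.01041499] [ 0.161  0.137  2.526 11.204] [0.026 0.528 0.843 0.528]
```

```bash
python3 -m pendant '[[[0,0,0,0,0.03,0,0.5],[0,0,0,0,0.06,0,0.5],[0,0,0,0,0.06,0,0.5]]]' 60; python3 t.py
python3 - <<'E'
from h import *
d=cam("wrist"); s=cam("scene"); np.save("w3.npy",d,allow_pickle=True)
a=cv2.resize(d["image"][190:320,255:385],(520,520),interpolation=cv2.INTER_CUBIC)
b=cv2.resize(s["image"][226:266,410:450],(260,520)[:1]*2,interpolation=cv2.INTER_CUBIC)
b=cv2.copyMakeBorder(b,0,260,0,0,cv2.BORDER_CONSTANT)
cv2.imwrite("pics/turn.png",np.hstack([a,b])[:,:,::-1])
E
```

```text
time: 16.0
tool_pos: [0.5254, 0.1243, 0.1287]
tool_rot: [-1.567, 0.002, -2.071]
contact_force: [-0.6, 2.0, 11.2]
opening: 0.0101
[-1.56656351  0.00236684 -2.07016571] [ 0.232  0.367  2.383 11.69 ] [0.033 0.478 0.305 0.521]
```

View pics/turn.png

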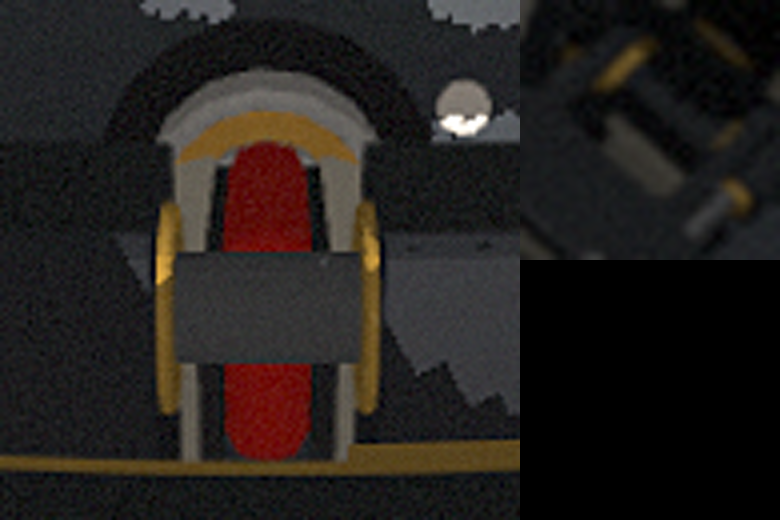

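Torque jumped to 0.23 N·m, so the hard stop lies at about yaw −2.01. Back off about 0.1 rad so the cylinder sits at the mark rather than on the stop. The key is straight between the pads at (265,300), and the collar is down on the brass at (265,155).

```bash
python3 -m pendant '[[[0,0,0,0,-0.05,0,0.5],[0,0,0,0,-0.1,0,0.5],[0,0,0,0,-0.1,0,0.5]]]' 60; python3 t.py; python3 s.py 3
python3 - <<'E'
from h import *
d=cam("side");a=cv2.resize(d["image"][100:180,240:340],(800,640)[:1]+(600,),interpolation=cv2.INTER_CUBIC)
a=np.clip(a.astype(float)*1.6,0,255).astype(np.uint8);cv2.imwrite("pics/fin.png",a[:,:,::-1])
E
```

```text
time: 16.8
tool_pos: [0.5254, 0.1243, 0.1287]
tool_rot: [-1.566, 0.002, -1.969]
contact_force: [0.7, 3.2, 11.7]
opening: 0.0099
[-1.56632665e+00  1.95145577e-03 -1.97037249e+00] [ 0.153  0.475  2.643 11.408] [0.023 0.244 0.463 0.335]
[0.5254 0.1243 0.1287] [-1.5663  0.002  -1.9703] [-0.13  2.46 11.98]
side keyway [281.22853606 144.48945306] tcp [281.05789462 141.39912248] tip [281.59675108 153.34751199] 1cm x [ 2.89425572 -0.92556948]
[251 104]
scene keyway [430.51707148 251.00786009] tcp [432.06570647 250.00200838] tip [427.93794481 256.32032666] 1cm x [-0.9418933   4.19785059]
[400 211]
```

View pics/fin.png

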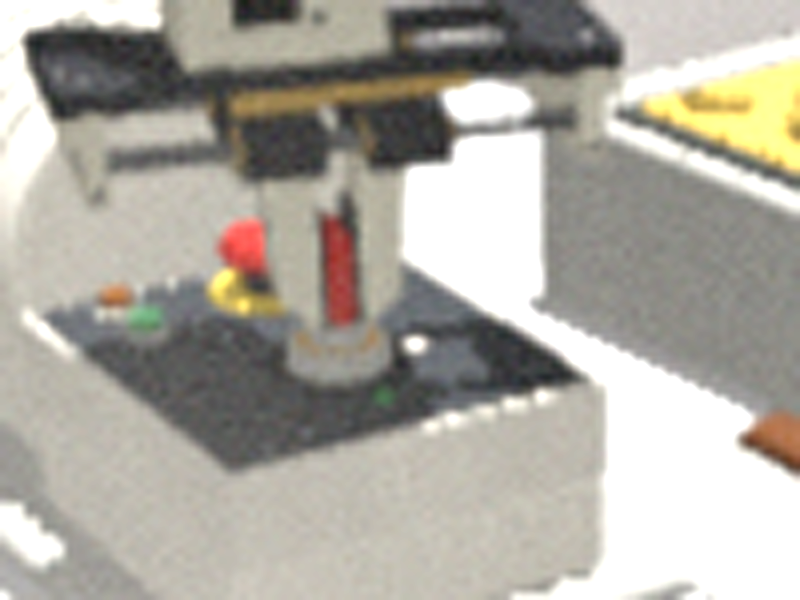

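The side view shows the red key gripped at (340,270), its collar down on the cylinder at (340,345), turned towards the green mark. Torque is 0.15 N·m, near the spring's value at the mark. Handing in.

```bash
python3 -c "
from h import *
print(robot.hand_in())"
```

```text
the job is handed in; nothing more can be done
None
```

The red key is fully in the keyway, turned a quarter clockwise to about the green mark, and I handed in while still gripping it there at 60 N. The clock was at about 17 s of the 48 s allowed.

- **Insertion:** I pushed the key past the pins with ±0.1 rad turns. It stopped firmly with the tool at a height of 0.1286 m, against 0.129 m expected for fully home. It did not move further under about 20 N, and only then did I turn it.
- **Turn:** The return torque rose with the turn as the spring should. I overturned once on purpose, and the torque jumped to 0.23 N·m at about 1.95 rad of key turn, which I took as the hard stop. I then backed off 0.1 rad to 1.85 rad of key turn.
- **Final checks:** The last readings were 0.153 N·m return torque and about 11 N downward push, with the collar still seated. The spring should give about 0.145 N·m at the mark.
- **Uncertain:** The cylinder was hidden by the key, so its angle is inferred from torque and the key's play. I estimate 1.57 to 1.64 rad, so it may sit slightly past the mark. The torque readings scatter by about 0.03 N·m. The stop also came roughly 0.07–0.1 rad later than the stated play predicts, probably from grip compliance.
- **Rest of the bench:** The wrist picture during the carry showed the blue and black keys still in the rack. I saw no contact with anything else, but I did not take a last full-bench picture.

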